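Fish the scarf ring out of the caddy slot with the bent rod

TASK

The brass scarf ring has dropped into one of the two narrow slots of the wooden drawer caddy; the round pill tin in the other slot belongs there. Take the bent rod from its stand, hook the ring with its steel leg and drag it out of the slot's open front until the whole ring lies about 3 cm clear in front of the caddy on the dresser top, then put the rod back on its stand as it was. Do not touch the ring with the gripper, and leave the tin where it is.

Things in the scene. Friction and masses are not known exactly. Their poses are not given: they have to be found in the camera images.
- scarf_ring: The dropped scarf ring: a plain brass ring lying flat, 38 mm outside, 28 mm inside diameter (open hole through it), 10 mm high, about 30 g. Origin: on its axis, at its underside (on the dresser top, z = 0). It starts in the left or the right slot of the caddy, 45 to 85 mm behind the caddy's front.
- hook: Bent rod, L-shaped, about 90 g. Wooden handle 140 mm long, 22 x 22 mm in section, level along the body's x; from its +x end a round steel rod of 6 mm diameter bends straight down 90 mm ahead of the handle's centre, its tip 133 mm below the handle's centre line. Origin: handle centre, z up; starts 145 mm above the dresser, lying on the stand. Mass centre about 25 mm towards the leg.
- rest: Fixed dark wooden stand for the rod: base 130 x 80 x 12 mm, two posts 10 mm thick and 44 mm wide at x = -48 and +48 mm, with notches open upwards that carry the handle: floor 134 mm high and 29 mm wide, flaring to 44 mm at 155 mm high. Origin: centre of its underside; the rod lies along its x, leg to +x, centred, so pinch the handle across from above between the posts.
- caddy: Fixed wooden caddy of three drawer boxes side by side, 130 mm deep (x), 252 mm wide, 75 mm high. Between them two slots 44 mm wide run along x, centre lines at y = +50 and -50 mm, open at the top and at the front (-x, to the robot), closed behind by a rail 20 mm high, 8 mm thick; their floor is the dresser top. Origin: centre of the underside; front face at x = -65 mm.
- tin: Round brass pill tin, closed, 36 mm diameter, 16 mm high, about 40 g, standing in the slot that the ring is not in. Origin: centre of its underside. It must stay there.
There are look-alikes about, which are no part of the job. What is shaped like the hook but blue is not meant.

How it is judged (in metres and radians):
On the way, in this order (a step that is already met when the one before it is completed fails the run):
1. the bent rod touches the ring while the ring is still in its slot (contact force between hook and scarf_ring above 0.05 N and x of scarf_ring in the frame of caddy above -0.065 m).
2. the ring is out of the slot, in front of the caddy (x of scarf_ring in the frame of caddy between -0.25 and -0.095 m and y of scarf_ring in the frame of caddy between -0.14 and 0.14 m), for 0.2 s.
At the end, for the whole second after the job is handed in: The ring lies flat and still before the caddy, its centre 30 to 185 mm ahead of the front face (all of it at least 11 mm clear) and within 140 mm of the caddy's middle line; the rod lies still on its stand, level within 10 degrees, its handle centre within 20 mm of where it started (all of step 2 and height (world z) of scarf_ring below 0.015 m and angle between scarf_ring's own z axis and vertical below 0.3 rad and linear speed of each of scarf_ring, hook below 0.02 m/s and distance of hook from where it was at the start of the episode below 0.02 m and angle between hook's own z axis and vertical below 0.17 rad); the robot touches nothing.
It fails at once if the gripper or arm touches the ring (contact force between any of the fingers, the arm and scarf_ring above 0.5 N).
It fails at once if the tin is moved by more than 15 mm (distance of tin from where it was at the start of the episode above 0.015 m).
It also fails if it takes over 51 s, if anything falls off the work surface, if the arm or the gripper's body presses on something with over 40 N, if the wrist force passes 120 N, or if a joint passes its speed limit or range.

ROBOT

A 6-joint arm with a two-finger parallel gripper is mounted at the origin on the work surface. World frame = base frame: x ahead of the robot, y to its left, z up, the work surface at z = 0. Lengths are in m, angles in degrees, forces in N, time in s.
With the tool pointing down it reaches from about 0.25 to 0.725 m from the base axis. Payload 9.7 kg.
Tool frame: the origin (TCP) lies at the very end of the fingers, on their centre line; the grasp point (between the pads) lies 19 mm behind it; y points along the fingers, x is the direction in which the jaws open and shut, and the axes are right-handed (so a half turn about y gives the same grasp; the last joint's range is limited). The gripper opens to 85 mm and grips with 20 to 120 N. Pads are 22 mm wide; open, the fingers measure 114 mm over their backs; the gripper's body (76 mm by 85 mm) begins 54 mm behind the grasp point. The pads swing forward as they close: fully open they stand 13 mm farther back than shut.
Start: joints at [75.802, 4.979, 10.078, 95.1, 0, 90], TCP at [0.135, 0.533, 0.231] pointing down, gripper open.
Joint ranges: [-179.16, 179.16], [-48.56, 103.87], [-65.8, 70.77], [-126.05, 130.52], [-82.76, 87.17], [-180, 180]. Speed limits (degrees/s): [127.2, 127.2, 147.25, 180, 180, 180].

INTERFACE

Orientations are given as [roll, pitch, yaw] about the fixed x, y, z axes, in that order (R = Rz(yaw) Ry(pitch) Rx(roll)).
In Python, from workcell import bot gives the robot as it stands.
- The arm moves only by the shell command python3 -m jog 'ROWS' [FORCE]. ROWS is JSON, a list of rows, each a list of 7 numbers: the closure, from 0 (fully open) to 1 (shut), then the shift along the world's x, y, z in units of 25 mm (1.0 is 25 mm), then the turn, a rotation vector about the world's x, y, z in units of 5 degrees (1.0 is 5 degrees). A call has 1 to 5 rows; each row is the pose to reach, as a shift and turn from the pose commanded when the call began; what a row does not reach only later rows make up. A row lasts 1/10 s, in which the tool goes at most 50 mm and 8.59 degrees, less where a joint would pass 70% of its speed; a pose out of reach is approached as far as the arm can. A call with a gripper value outside its range is refused whole. The fingers move at their own pace and stop on an object; FORCE is the grip in N (left out, the last holds). Time passes only in rows, so rows that repeat a pose let the fingers close. It gives the time, the measured TCP pose, the force and the opening at its end, in the units of the state.
- bot.get_obs(): the state, without advancing time (a new reading comes with each control period).
- bot.camera(name): name is "side" or "top" or "wrist"; returns (picture, depth): 384x512x3 uint8, red, green, blue; 384x512 float32, m along the optical axis (not along the pixel's ray), 0 where there is no reading.
- bot.camera_model(name): a dict with "fx", "fy", "cx", "cy" (pixels), "k1" (the pictures are not rectified: a ray, as slopes to the right and down, at radius r is drawn at 1 + k1 r^2 times it, then the intrinsics apply), "rvec" (rotation vector, rad) and "tvec" (3), from world to camera coordinates, as OpenCV has them; the wrist camera has in their place "tool_from_camera" (4x4, takes a point from camera to tool coordinates, whose origin is the TCP and whose axes are the tool frame's). Camera axes: x right, y down, z forward; pixel columns grow to the right and rows downward; lengths in m; the calibration is good to about 2 mm. A picture is of the moment at which its call begins: read the wrist's pose just before it. camera_model takes no time and is no camera call.
- bot.job_done(): hands the job in, once; it reports no verdict.
Trained networks look in the newest picture that a camera, given by its name, has taken for a name from the list of things; names that differ only in an ending like _2 or _b are one class to them, and where a whole thing is asked for, a point or a joint stands for the part that bears it (a point fixed in the world has none). Each returns a list of dicts, best first, with "conf" (0 to 1); they miss things now and then, are a little off and sometimes report something else, mostly with a low value. They report only what shows in the picture. A call takes as long as a camera call. They do not tell look-alikes from the thing itself.
- bot.regions_of(camera, label): "pixels" (384x512 bool, what is visible of it) and "point" ([row, column] in pixels, amid what is visible of it).
The state is a dict: "time": time; "q": joint angles; "qd": joint speeds; "joint_efforts": joint torques, N m; "ee_pos": TCP position; "tcp_rot": TCP orientation; "wrist_force": force on the tool from outside, world axes, zero at the start; "torque": the same for the moment, N m; "opening": finger opening in m.
Only numpy, scipy, OpenCV 4.12 (cv2) and the standard library are available. Lean on these libraries where they do the work, as an engineer would, in place of code of your own. Each camera call takes 0.05 s, during which the arm holds its last target. There are 200 camera calls.

## Working session

There is one attempt and no reset: what is moved stays moved. The work goes in short steps, Python scripts to look and compute and a shell command to move; the robot and the scene stay as the last step left them, time stands still between calls to the robot, and variables do not carry over. Pictures are saved under pics/ and viewed, about 8 in all and at most 12, crops included, and the job is handed in when it is done.

```bash
mkdir -p pics; ls; cat > h.py <<'E'
import numpy as np, cv2
from workcell import bot
def pose(name):
    m=bot.camera_model(name)
    if 'rvec' in m:
        R=cv2.Rodrigues(np.array(m['rvec'],float))[0]; t=np.array(m['tvec'],float).ravel()
        return m,R.T,-R.T@t
    o=bot.get_obs(); 
    from scipy.spatial.transform import Rotation as Ro
    RT=Ro.from_euler('xyz',o['tcp_rot'],degrees=True).as_matrix(); T=np.array(m['tool_from_camera'])
    return m,RT@T[:3,:3],RT@T[:3,3]+np.array(o['ee_pos'])
def rays(m,px):  # px (N,2) [row,col]
    px=np.atleast_2d(np.array(px,float)); d=np.stack([(px[:,1]-m['cx'])/m['fx'],(px[:,0]-m['cy'])/m['fy']],1); u=d.copy()
    for _ in range(20): u=d/(1+m['k1']*(u**2).sum(1,keepdims=True))
    return np.c_[u,np.ones(len(u))]
def cloud(P,px,depth):
    m,R,c=P; px=np.atleast_2d(px).astype(int); z=depth[px[:,0],px[:,1]]
    p=(rays(m,px)*z[:,None])@R.T+c; return p[z>0]
def onz(P,px,z):
    m,R,c=P; d=rays(m,px)@R.T; return c+d*((z-c[2])/d[:,2:3])
def proj(P,X):
    m,R,c=P; q=(np.atleast_2d(X)-c)@R; u=q[:,:2]/q[:,2:]; u=u*(1+m['k1']*(u**2).sum(1,keepdims=True))
    return np.c_[u[:,1]*m['fy']+m['cy'],u[:,0]*m['fx']+m['cx']]
E
python3 - <<'E'
from h import *
ims=[]
for n in ('top','side'):
    P=pose(n); im,d=bot.camera(n); np.savez(f'{n}.npz',im=im,d=d); ims.append(im)
    for l in ('scarf_ring','hook','rest','caddy','tin'):
        for r in bot.regions_of(n,l):
            p=cloud(P,np.argwhere(r['pixels']),d)
            print(n,l,round(r['conf'],2),np.round(r['point']),r['pixels'].sum(),np.median(p,0).round(3) if len(p) else '',p.min(0).round(3) if len(p) else '',p.max(0).round(3) if len(p) else '')
cv2.imwrite('pics/1.png',cv2.cvtColor(cv2.resize(np.vstack(ims),None,fx=.78,fy=.78,interpolation=cv2.INTER_AREA),cv2.COLOR_RGB2BGR))
print(bot.get_obs())
E
```

```text
pics
top scarf_ring 0.57 [123. 312.] 24 [ 0.619 -0.116  0.011] [ 0.607 -0.122  0.005] [ 0.638 -0.098  0.015]
top hook 0.75 [159. 141.] 532 [0.471 0.33  0.156] [ 0.397  0.301 -0.004] [0.574 0.394 0.164]
top hook 0.64 [285. 158.] 557 [0.129 0.307 0.022] [ 0.096  0.223 -0.006] [0.272 0.377 0.031]
top rest 0.69 [167. 158.] 1117 [0.47  0.317 0.014] [ 0.394  0.277 -0.007] [0.557 0.402 0.162]
top caddy 0.74 [109. 290.] 3458 [ 0.633 -0.057  0.074] [ 0.561 -0.196 -0.006] [0.736 0.072 0.084]
top tin 0.68 [107. 273.] 127 [ 0.65  -0.005  0.016] [ 0.633 -0.023 -0.002] [0.674 0.01  0.023]
side hook 0.7 [119. 259.] 337 [0.462 0.322 0.154] [ 0.396  0.293 -0.003] [0.596 0.568 0.161]
side hook 0.61 [167. 167.] 244 [0.126 0.287 0.022] [ 0.098  0.219 -0.004] [0.211 0.389 0.029]
side rest 0.7 [150. 258.] 955 [0.466 0.319 0.018] [ 0.396  0.273 -0.001] [0.572 0.578 0.157]
side caddy 0.65 [218. 344.] 3917 [ 0.629 -0.082  0.071] [ 0.561 -0.189 -0.004] [0.752 0.146 0.082]
{'time': 0.6, 'q': array([7.58027957e+01, 4.97812486e+00, 1.00798304e+01, 9.50975060e+01,
       2.38476009e-03, 9.00006671e+01]), 'qd': array([-0.02545446,  0.00277895,  0.13879143,  0.00655257, -0.03385163,
        0.07794419]), 'joint_efforts': array([-1.62303681e-03, -5.19821692e+01,  4.64686024e+01,  1.26721410e-03,
       -3.78067011e-05,  5.90996734e-06]), 'ee_pos': array([0.13488655, 0.5332242 , 0.23130607]), 'tcp_rot': array([-8.99976152e+01, -4.19943514e-03,  7.58021286e+01]), 'wrist_force': array([0.18624366, 0.04468178, 0.28671298]), 'torque': array([0.00717873, 0.0014471 , 0.01039113]), 'opening': 0.08507787794652728}
```

View pics/1.png

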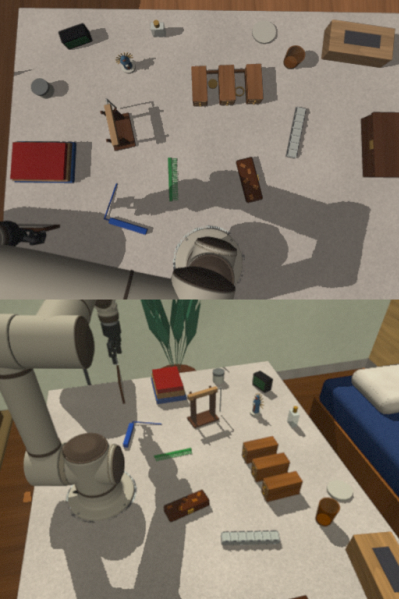

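Seen: the wooden rod on its dark stand is at top-image pixel about (row 158, col 145). A blue look-alike rod lies at (280, 160). The caddy is at (109, 290), with the tin in its left slot at (107, 273) and the ring in the right slot at (118, 308). Other brass or round things are the brown cup at (72, 377) and the white ring or plate at (40, 340). Next I fit the poses and check with a close crop.

```bash
python3 - <<'E'
from h import *
z=np.load('top.npz'); im,d=z['im'],z['d']; P=pose('top')
rr,cc=np.mgrid[0:384,0:512]; px=np.c_[rr.ravel(),cc.ravel()]; px=px[d.ravel()>0]
p=cloud(P,px,d)
# handle
s=(p[:,2]>.147)&(p[:,2]<.175)&(abs(p[:,0]-.47)<.12)&(abs(p[:,1]-.32)<.12)
r=cv2.minAreaRect(p[s][:,:2].astype(np.float32)*1000); print('handle+',s.sum(),r,p[s][:,2].mean())
# redness split handle vs post by colours
# caddy top
s=(p[:,2]>.066)&(p[:,2]<.085)&(abs(p[:,0]-.63)<.15)&(abs(p[:,1]+.06)<.2)
r=cv2.minAreaRect(p[s][:,:2].astype(np.float32)*1000); print('caddy',s.sum(),r,p[s].mean(0))
np.save('c.npy',p[s])
# rest base
s=(p[:,2]>.007)&(p[:,2]<.018)&(abs(p[:,0]-.47)<.12)&(abs(p[:,1]-.32)<.12)
r=cv2.minAreaRect(p[s][:,:2].astype(np.float32)*1000); print('base',s.sum(),r)
f=lambda a,b,c,e:cv2.resize(im[a:b,c:e],(390,390*(b-a)//(e-c)),interpolation=cv2.INTER_CUBIC)
cv2.imwrite('pics/2.png',cv2.cvtColor(np.hstack([f(110,210,120,220),f(70,170,240,340)]),cv2.COLOR_RGB2BGR))
E
```

```text
handle+ 559 ((476.2240905761719, 331.7516174316406), (162.6465301513672, 53.09465026855469), 14.122221946716309) 0.15571312257912628
caddy 2763 ((636.3153076171875, -56.70436096191406), (134.0791015625, 253.32418823242188), 3.241673707962036) [ 0.63537194 -0.05629781  0.07520161]
base 734 ((468.79132080078125, 322.525390625), (234.8148956298828, 232.40579223632812), 89.01382446289062)
```

View pics/2.png

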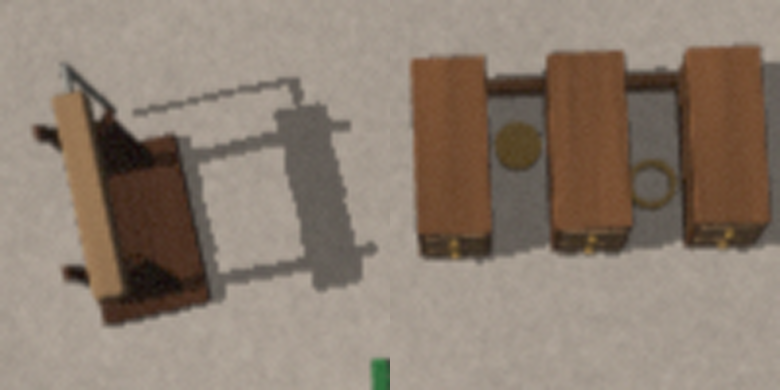

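```bash
python3 - <<'E'
from h import *
P=pose('top'); z=np.load('top.npz'); im,d=z['im'],z['d']
a=onz(P,[110+95/3.9,120+70/3.9],.156)[0]; b=onz(P,[110+295/3.9,120+112/3.9],.156)[0]
print('handle',a,b,(a+b)/2,np.linalg.norm(a-b),np.degrees(np.arctan2(*(a-b)[1::-1])))
r=onz(P,[70+184/3.9,240+263/3.9],.008)[0]; print('ring',r)
th=np.radians(3.24); R=np.array([[np.cos(th),-np.sin(th)],[np.sin(th),np.cos(th)]]); c=np.array([.636,-.057])
print('ring in caddy',R.T@(r[:2]-c), 'tin',R.T@(np.array([.65,-.007])-c))
print('caddy corners px',proj(P,[np.r_[c+R@np.array(v),.075] for v in [(-.065,-.126),(-.065,.126),(.065,.126),(.065,-.126)]]).round(1).tolist())
E
```

```text
handle [0.53106223 0.34237695 0.156     ] [0.39830094 0.30923025 0.156     ] [0.46468159 0.3258036  0.156     ] 0.1368366307511456 14.018523079301625
ring [ 0.62316128 -0.10888826  0.008     ]
ring in caddy [-0.01575084 -0.05107969] tin [0.01680355 0.04912882]
caddy corners px [[126.9, 337.8], [130.7, 246.8], [85.2, 244.9], [81.5, 334.9]]
```

```bash
python3 -m jog '[[0,2,0,0.6,0,0,1.7],[0,4,-1.5,0.6,0,0,3.4],[0,6,-3,0.6,0,0,5],[0,8,-4.5,0.6,0,0,5.7],[0,10,-6,0.6,0,0,5.7]]' 60; python3 -c "
from workcell import bot; print(bot.get_obs()['q'].round(1))"
```

```text
time: 1.1
ee_pos: [0.337, 0.4187, 0.2464]
tcp_rot: [-90.0, -0.0, 104.5]
wrist_force: [0.8, 0.7, -0.2]
opening: 0.0851
[51.2  3.6 10.3 96.7 -0.  36.7]
```

```bash
python3 -m jog '[[0,1.2,-0.9,0,0,0,-0.1],[0,2.4,-1.8,0,0,0,-0.1],[0,3.6,-2.7,0,0,0,-0.1],[0,5,-3.7,0,0,0,-0.1],[0,5,-3.7,0,0,0,-0.1]]'; python3 - <<'E'
from h import *
P=pose('wrist'); im,d=bot.camera('wrist'); print(bot.get_obs()['ee_pos'],bot.get_obs()['tcp_rot'])
for r in bot.regions_of('wrist','hook'):
    p=cloud(P,np.argwhere(r['pixels']),d); s=(p[:,2]>.15)&(p[:,2]<.165); print(r['conf'],r['point'],s.sum(),len(p))
    if s.sum()>20: print(cv2.minAreaRect(p[s][:,:2].astype(np.float32)*1000),p[s].mean(0),p.min(0),p.max(0))
cv2.imwrite('pics/3.png',cv2.cvtColor(im,cv2.COLOR_RGB2BGR))
E
```

```text
time: 1.6
ee_pos: [0.4639, 0.3247, 0.2456]
tcp_rot: [-90.0, 0.1, 103.6]
wrist_force: [-0.1, 0.2, -1.0]
opening: 0.0851
[0.46233567 0.3259713  0.24581301] [-8.99706064e+01  1.72689514e-02  1.03599011e+02]
0.68 [13.0, 313.5] 0 183
0.61 [195.0, 258.2] 3702 3843
((470.7776794433594, 329.99822998046875), (148.3941650390625, 22.04340934753418), 13.995192527770996) [0.46126833 0.32752261 0.15661974] [ 0.39703843  0.30239651 -0.00080731] [0.62438686 0.3864078  0.15946323]
0.34 [238.3, 33.0] 0 6777
```

View pics/3.png

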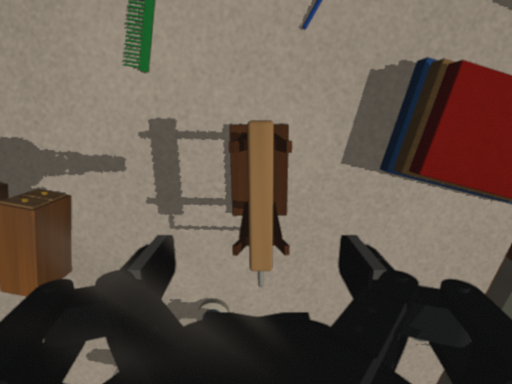

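The wrist view shows the wooden handle centred between the fingers at about (195, 260), yaw 14°, in its stand. It is the right rod, so I descend and grip.

```bash
python3 -m jog '[[0,0.1,0.08,-1.2,0,0,0.1],[0,0.1,0.08,-2.4,0,0,0.1],[0,0.1,0.08,-3.6,0,0,0.1],[0,0.1,0.08,-4.8,0,0,0.1],[0,0.1,0.08,-4.8,0,0,0.1]]' 60; python3 -m jog '[[0.5,0,0,0,0,0,0],[0.75,0,0,0,0,0,0],[0.85,0,0,0,0,0,0],[0.95,0,0,0,0,0,0],[0.95,0,0,0,0,0,0]]' 60;python3 -m jog '[[0.95,0,0,0,0,0,0],[0.95,0,0,0,0,0,0],[0.95,0,0,0,0,0,0],[0.95,0,0,0,0,0,0],[0.95,0,0,0,0,0,0]]' 60
```

```text
time: 2.2
ee_pos: [0.4606, 0.3292, 0.1224]
tcp_rot: [-89.7, 0.1, 104.4]
wrist_force: [0.7, 0.7, -0.7]
opening: 0.0855
time: 2.7
ee_pos: [0.4638, 0.3298, 0.1275]
tcp_rot: [-90.1, -0.0, 104.3]
wrist_force: [-0.2, 0.2, 7.0]
opening: 0.0214
time: 3.2
ee_pos: [0.4638, 0.3298, 0.1275]
tcp_rot: [-90.1, -0.0, 104.3]
wrist_force: [-0.9, -0.6, 4.6]
opening: 0.0214
```

```bash
python3 -m jog '[[0.95,0,0,0.6,0,0,0],[0.95,0,0,1.4,0,0,0],[0.95,0,0,2.4,0,0,0],[0.95,0,0,3.5,0,0,0],[0.95,0,0,3.5,0,0,0]]' 80; python3 -m jog '[[0.95,0,-0.8,0,0,0,-0.3],[0.95,0,-2.0,0,0,0,-0.8],[0.95,0,-3.4,0,0,0,-1.3],[0.95,0,-4.8,0,0,0,-1.8],[0.95,0,-6.2,0,0,0,-2.18]]';python3 -m jog '[[0.95,0,-1.4,0,0,0,0],[0.95,0.2,-2.8,0,0,0,0],[0.95,0.5,-4.2,0,0,0,0],[0.95,0.9,-5.6,0,0,0,0],[0.95,1.3,-7,0,0,0,0]]'; python3 -m jog '[[0.95,0.1,-1,0,0,0,0],[0.95,0.3,-2,0,0,0,0],[0.95,0.5,-3,0,0,0,0],[0.95,0.7,-3.6,0,0,0,0],[0.95,0.7,-3.6,0,0,0,0]]'
```

```text
time: 3.7
ee_pos: [0.4642, 0.3301, 0.2186]
tcp_rot: [-90.3, -0.1, 104.3]
wrist_force: [-0.3, -0.1, -0.7]
opening: 0.0207
time: 4.2
ee_pos: [0.4629, 0.1732, 0.2137]
tcp_rot: [-90.0, 0.0, 93.3]
wrist_force: [0.6, -0.4, -1.4]
opening: 0.0209
time: 4.7
ee_pos: [0.4957, -0.002, 0.214]
tcp_rot: [-90.0, 0.0, 93.4]
wrist_force: [0.3, -0.3, -1.0]
opening: 0.0207
time: 5.2
ee_pos: [0.5135, -0.0919, 0.2134]
tcp_rot: [-90.0, 0.0, 93.3]
wrist_force: [0.4, 0.8, -1.9]
opening: 0.0209
```

```bash
python3 - <<'E'
from h import *
ims=[]
for n in ('side','top'):
    P=pose(n); im,d=bot.camera(n); o=bot.get_obs()
    np.savez(f'{n}2.npz',im=im,d=d)
    for l in ('hook','scarf_ring'):
        for r in bot.regions_of(n,l):
            p=cloud(P,np.argwhere(r['pixels']),d); print(n,l,round(r['conf'],2),r['point'],len(p),p.mean(0).round(3),p.min(0).round(3),p.max(0).round(3))
            if l=='hook' and n=='side' and p.mean(0)[1]<.1:
                s=(p[:,2]<.185)&(p[:,2]>.09)&(p[:,0]>.57); q=p[s]; print(s.sum()); print(q[np.argsort(q[:,2])][::max(1,len(q)//8)].round(3))
    c=proj(P,[.58,-.08,.1])[0].astype(int); print(c)
    a,b=max(c[0]-65,0),max(c[1]-65,0); ims.append(cv2.resize(im[a:a+130,b:b+130],(390,390),interpolation=cv2.INTER_CUBIC)); print(n,a,b,o['ee_pos'])
cv2.imwrite('pics/4.png',cv2.cvtColor(np.hstack(ims),cv2.COLOR_RGB2BGR))
E
```

```text
side hook 0.97 [185.2, 311.2] 484 [ 0.525 -0.094  0.221] [ 0.445 -0.141  0.005] [0.71  0.149 0.277]
44
[[ 0.606 -0.089  0.1  ]
 [ 0.607 -0.089  0.111]
 [ 0.603 -0.089  0.121]
 [ 0.603 -0.086  0.13 ]
 [ 0.606 -0.091  0.138]
 [ 0.602 -0.089  0.145]
 [ 0.604 -0.09   0.153]
 [ 0.605 -0.091  0.162]
 [ 0.603 -0.091  0.174]]
side hook 0.89 [171.6, 164.0] 240 [0.128 0.281 0.02 ] [0.094 0.219 0.001] [0.265 0.371 0.03 ]
[209 332]
side 144 267 [ 0.51329422 -0.09084338  0.21349438]
top hook 0.67 [286.5, 162.1] 481 [0.137 0.304 0.021] [ 0.097  0.223 -0.006] [0.269 0.382 0.033]
[123 300]
top 58 235 [ 0.51316545 -0.08968187  0.21378636]
```

View pics/4.png

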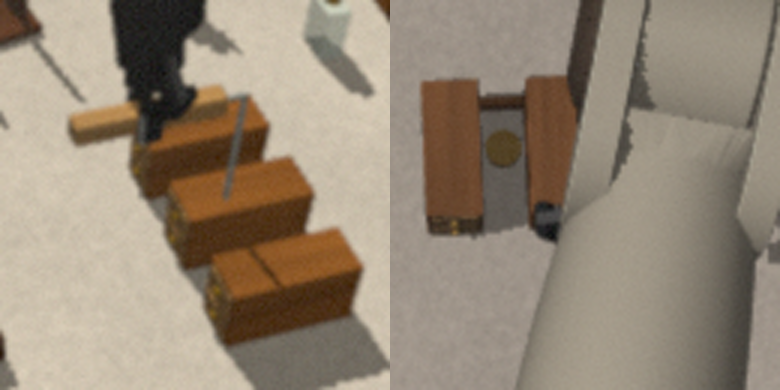

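Side view: the leg hangs vertically at about (130, 235) in the crop, over the middle box. The tip is at z≈0.10 and the rod axis at about (0.605, -0.086). I shift over the ring hole and look with the wrist camera.

```bash
python3 -m jog '[[0.95,0.3,-0.4,0,0,0,0],[0.95,0.72,-0.9,0,0,0,0],[0.95,0.72,-0.9,0,0,0,0],[0.95,0.72,-0.9,0,0,0,0]]'; python3 - <<'E'
from h import *
ims=[]
for n in ('side','wrist'):
    P=pose(n); im,d=bot.camera(n)
    for l in ('hook','scarf_ring'):
        for r in bot.regions_of(n,l):
            p=cloud(P,np.argwhere(r['pixels']),d); print(n,l,round(r['conf'],2),r['point'],len(p),p.mean(0).round(3),p.min(0).round(3),p.max(0).round(3))
            if l=='hook' and n=='side' and p.mean(0)[1]<.1:
                s=(p[:,2]<.185)&(p[:,2]>.09)&(p[:,0]>.57); print(s.sum(),p[s].mean(0))
    print(n,'ring px',proj(P,[.6232,-.1089,.008]),'tip',proj(P,[.6235,-.1085,.095]))
    if n=='side': ims.append(cv2.resize(im[140:270,267:397],(384,384),interpolation=cv2.INTER_CUBIC))
    else: ims.append(im[:,64:448])
cv2.imwrite('pics/5.png',cv2.cvtColor(np.hstack(ims),cv2.COLOR_RGB2BGR))
E
```

```text
time: 5.9
ee_pos: [0.5313, -0.1131, 0.2135]
tcp_rot: [-90.0, -0.0, 93.4]
wrist_force: [0.4, 0.1, -0.3]
opening: 0.0208
side hook 0.82 [187.1, 319.1] 439 [ 0.536 -0.112  0.228] [ 0.463 -0.177 -0.   ] [0.743 0.135 0.309]
11 [ 0.62137408 -0.10965256  0.17046499]
side hook 0.71 [169.0, 166.0] 324 [0.136 0.294 0.017] [ 0.093  0.218 -0.003] [0.266 0.393 0.028]
side ring px [[235.0123301  346.02178467]] tip [[215.0134855 350.2781364]]
wrist hook 0.72 [209.6, 257.2] 9548 [ 0.506 -0.114  0.24 ] [ 0.461 -0.147 -0.   ] [ 0.688 -0.075  0.288]
wrist ring px [[238.68796017 255.16996489]] tip [[272.67907348 255.1813653 ]]
```

View pics/5.png

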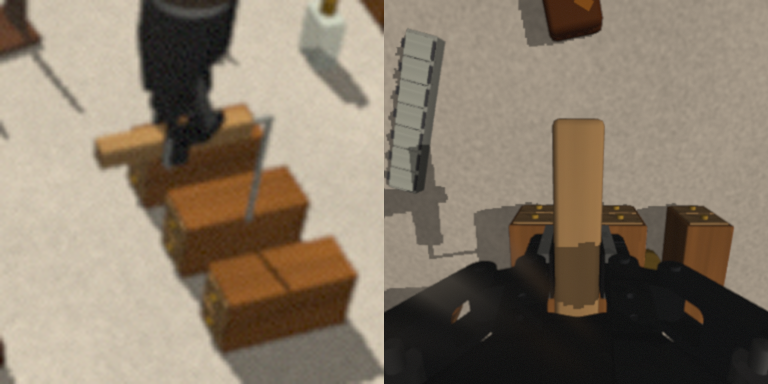

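The wrist view shows the handle over the right slot, and the side view shows the leg above the slot. I descend, watching the force.

```bash
python3 -m jog '[[0.95,0,-0.06,-0.8,0,0,0],[0.95,0,-0.06,-1.7,0,0,0],[0.95,0,-0.06,-2.6,0,0,0],[0.95,0,-0.06,-3.2,0,0,0],[0.95,0,-0.06,-3.2,0,0,0]]'; python3 -m jog '[[0.95,0,0,-0.1,0,0,0],[0.95,0,0,-0.2,0,0,0],[0.95,0,0,-0.3,0,0,0],[0.95,0,0,-0.3,0,0,0]]';  python3 -m jog '[[0.95,0,0,-0.1,0,0,0],[0.95,0,0,-0.2,0,0,0],[0.95,0,0,-0.24,0,0,0],[0.95,0,0,-0.24,0,0,0]]'
```

```text
time: 6.7
ee_pos: [0.5302, -0.1142, 0.1318]
tcp_rot: [-89.8, -0.0, 93.4]
wrist_force: [0.1, 0.1, -1.1]
opening: 0.0208
time: 7.1
ee_pos: [0.5314, -0.1145, 0.1264]
tcp_rot: [-90.0, 0.0, 93.4]
wrist_force: [-0.3, -0.2, -0.5]
opening: 0.0209
time: 7.5
ee_pos: [0.5312, -0.1145, 0.12]
tcp_rot: [-90.0, -0.0, 93.4]
wrist_force: [0.5, 1.1, -1.0]
opening: 0.0207
```

```bash
python3 -m jog '[[0.95,-0.2,-0.01,0,0,0,0],[0.95,-0.5,-0.03,0,0,0,0],[0.95,-0.8,-0.045,0,0,0,0],[0.95,-1.1,-0.06,0,0,0,0],[0.95,-1.4,-0.08,0,0,0,0]]';python3 -m jog '[[0.95,-0.4,-0.02,0,0,0,0],[0.95,-0.8,-0.045,0,0,0,0],[0.95,-1.2,-0.07,0,0,0,0],[0.95,-1.6,-0.09,0,0,0,0],[0.95,-2,-0.11,0,0,0,0]]';python3 -m jog '[[0.95,-0.35,-0.02,0,0,0,0],[0.95,-0.65,-0.035,0,0,0,0],[0.95,-0.9,-0.05,0,0,0,0],[0.95,-1.1,-0.06,0,0,0,0],[0.95,-1.1,-0.06,0,0,0,0]]'; python3 - <<'E'
from h import *
ims=[]
for n in ('side','top'):
    P=pose(n); im,d=bot.camera(n); 
    for r in bot.regions_of(n,'scarf_ring'): print(n,r['conf'],r['point'],onz(P,r['point'],.008))
    c=proj(P,[.53,-.1,.03])[0].astype(int); a,b=c-55; print(n,a,b); ims.append(cv2.resize(im[a:a+110,b:b+110],(390,390),interpolation=cv2.INTER_CUBIC))
cv2.imwrite('pics/6.png',cv2.cvtColor(np.hstack(ims),cv2.COLOR_RGB2BGR))
E
```

```text
time: 8.0
ee_pos: [0.4955, -0.1165, 0.1204]
tcp_rot: [-90.0, 0.0, 93.4]
wrist_force: [0.6, -0.2, -0.5]
opening: 0.0207
time: 8.5
ee_pos: [0.4454, -0.1193, 0.1203]
tcp_rot: [-90.0, 0.0, 93.4]
wrist_force: [0.6, -0.3, -0.4]
opening: 0.0207
time: 9.0
ee_pos: [0.4184, -0.1208, 0.1203]
tcp_rot: [-90.0, 0.0, 93.4]
wrist_force: [0.7, 0.6, -2.3]
opening: 0.021
side 178 260
top 91 250
```

View pics/6.png

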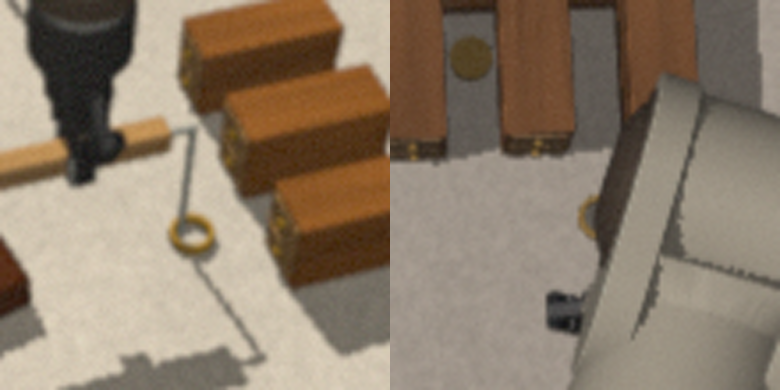

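The ring lies in front of the caddy at about (235, 192) in the side crop, with the leg inside it. I measure its distance.

```bash
python3 - <<'E'
from h import *
r=onz(pose('side'),[244.3,314.2],.006)[0]; th=np.radians(3.24); R=np.array([[np.cos(th),-np.sin(th)],[np.sin(th),np.cos(th)]])
print(r,R.T@(r[:2]-[.636,-.057]))
E
```

```text
[ 0.52172834 -0.11845045  0.006     ] [-0.11756209 -0.05489376]
```

```bash
python3 -m jog '[[0.95,0.2,0,0,0,0,0],[0.95,0.2,0,0.3,0,0,0],[0.95,0.2,0,1.3,0,0,0],[0.95,0.2,0,2.6,0,0,0],[0.95,0.2,0,3.9,0,0,0]]'; python3 -m jog '[[0.95,0,1,0,0,0,0],[0.95,0,2.3,0,0,0,0],[0.95,0,3.7,0,0,0,0],[0.95,0,5.1,0,0,0,0],[0.95,0.2,6.5,0,0,0,0]]'; python3 -m jog '[[0.95,0.2,1.4,0,0,0,0.4],[0.95,0.4,2.8,0,0,0,0.9],[0.95,0.6,4.2,0,0,0,1.4],[0.95,0.9,5.6,0,0,0,1.9],[0.95,1.2,7,0,0,0,2.18]]'; python3 -m jog '[[0.95,0.1,1.4,0,0,0,0],[0.95,0.2,2.8,0,0,0,0],[0.95,0.2,3.8,0,0,0,0],[0.95,0.2,4.5,0,0,0,0],[0.95,0.2,4.5,0,0,0,0]]';python3 -m jog '[[0.95,0,0,0,0,0,0],[0.95,0,0,0,0,0,0]]'
```

```text
time: 9.7
ee_pos: [0.4237, -0.1206, 0.2191]
tcp_rot: [-90.0, -0.0, 93.4]
wrist_force: [0.4, 0.1, -0.5]
opening: 0.0206
time: 10.2
ee_pos: [0.4286, 0.0431, 0.2186]
tcp_rot: [-90.0, -0.0, 93.4]
wrist_force: [-0.0, -0.4, 0.0]
opening: 0.021
time: 10.7
ee_pos: [0.459, 0.2185, 0.2183]
tcp_rot: [-90.0, -0.0, 104.4]
wrist_force: [0.5, -1.0, -0.3]
opening: 0.021
time: 11.2
ee_pos: [0.4636, 0.3309, 0.2174]
tcp_rot: [-90.0, 0.0, 104.4]
wrist_force: [-0.9, -1.0, -1.7]
opening: 0.0211
time: 11.4
ee_pos: [0.4639, 0.3284, 0.218]
tcp_rot: [-90.0, 0.0, 104.3]
wrist_force: [-0.3, -0.7, -0.3]
opening: 0.021
```

```bash
python3 -m jog '[[0.95,0,0.04,-0.7,0,0,0],[0.95,0,0.04,-1.5,0,0,0],[0.95,0,0.04,-2.3,0,0,0],[0.95,0,0.04,-2.9,0,0,0],[0.95,0,0.04,-3.2,0,0,0]]'; python3 -m jog '[[0.95,0,0,-0.15,0,0,0],[0.95,0,0,-0.3,0,0,0],[0.95,0,0,-0.39,0,0,0],[0.95,0,0,-0.39,0,0,0]]'
```

```text
time: 11.9
ee_pos: [0.4636, 0.3293, 0.1366]
tcp_rot: [-89.9, 0.0, 104.2]
wrist_force: [-0.5, -0.2, -0.9]
opening: 0.0211
time: 12.3
ee_pos: [0.4639, 0.3304, 0.1282]
tcp_rot: [-90.0, -0.0, 104.3]
wrist_force: [0.7, 0.1, -0.2]
opening: 0.0208
```

```bash
python3 -m jog '[[0.95,0,0,-0.04,0,0,0],[0.95,0,0,-0.04,0,0,0],[0.6,0,0,-0.04,0,0,0],[0.3,0,0,-0.04,0,0,0],[0,0,0,-0.04,0,0,0]]'; python3 -m jog '[[0,0,0,0,0,0,0],[0,0,0,0,0,0,0],[0,0,0,0,0,0,0],[0,0,0,0,0,0,0]]';python3 -m jog '[[0,0,0,0.8,0,0,0],[0,0,0,1.8,0,0,0],[0,0,0,3,0,0,0],[0,0,0,4.6,0,0,0],[0,0,0,4.8,0,0,0]]'; python3 - <<'E'
from h import *
ims=[]
P=pose('wrist'); im,d=bot.camera('wrist'); print(bot.get_obs()['ee_pos'])
for r in bot.regions_of('wrist','hook'):
    p=cloud(P,np.argwhere(r['pixels']),d); s=(p[:,2]>.14)&(p[:,2]<.17)
    if s.sum()>200: print(s.sum(),cv2.minAreaRect(p[s][:,:2].astype(np.float32)*1000),p[s].mean(0))
ims.append(cv2.resize(im,(400,300),interpolation=cv2.INTER_AREA))
P=pose('side'); im,d=bot.camera('side'); ims.append(cv2.resize(im[60:270,180:460],(400,300)))
for r in bot.regions_of('side','scarf_ring'): print(r['conf'],r['point'],onz(P,r['point'],.006))
for r in bot.regions_of('side','tin'): print('tin',r['conf'],r['point'],onz(P,r['point'],.012))
P=pose('top'); im,d=bot.camera('top')
for l in('scarf_ring','tin'):
  for r in bot.regions_of('top',l): print(l,r['conf'],r['point'],onz(P,r['point'],.012))
cv2.imwrite('pics/7.png',cv2.cvtColor(np.hstack(ims),cv2.COLOR_RGB2BGR))
E
```

```text
time: 12.8
ee_pos: [0.4638, 0.3303, 0.127]
tcp_rot: [-90.0, -0.0, 104.3]
wrist_force: [-0.1, 0.1, -0.3]
opening: 0.062
time: 13.2
ee_pos: [0.4638, 0.3303, 0.127]
tcp_rot: [-90.0, 0.0, 104.3]
wrist_force: [-0.6, -0.8, 0.5]
opening: 0.0854
time: 13.7
ee_pos: [0.4647, 0.3309, 0.252]
tcp_rot: [-90.4, -0.1, 104.3]
wrist_force: [0.7, 0.6, 0.6]
opening: 0.0853
[0.46461537 0.33082708 0.2505129 ]
3697 ((477.3194274902344, 334.0312805175781), (162.24424743652344, 22.04646873474121), 13.563594818115234) [0.46334197 0.33043606 0.15643113]
scarf_ring 0.59 [149.1, 307.1] [[ 0.52750582 -0.10773381  0.012     ]]
tin 0.59 [106.9, 273.9] [[ 0.65149648 -0.01046202  0.012     ]]
```

View pics/7.png

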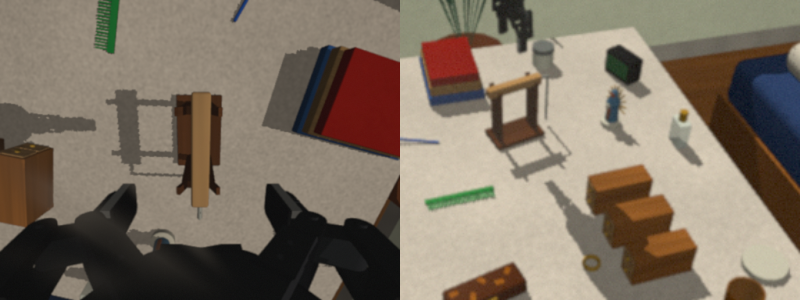

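```bash
python3 -c "
from workcell import bot; print(bot.job_done())"
```

```text
the job is handed in; nothing more can be done
None
```

The ring is out of the right slot and lies in front of the caddy. The rod is back on its stand, and I handed the job in at about 14 s of the 51 s allowed. No verdict was reported.

I gripped the rod on its stand, lowered the steel leg into the ring's hole from above and dragged the ring straight out. I then put the rod back at its grip pose. The gripper stayed well above the ring throughout.

| Last check | Measured | Required |
|---|---|---|
| Ring centre ahead of caddy front | about 46–53 mm (about 27–34 mm clear) | 30–185 mm |
| Rod's shift from its start | about 2–3 mm | under 20 mm |
| Rod level on stand | level in the side view, no angle measured | within 10° |
| Tin | same pixel as at the start, to within 1 px | moved less than 15 mm |
| Gripper | open, about 12 cm above the grasp height, touching nothing | touching nothing |

- **Disagreement:** the side and top cameras differed by about 6 mm in the ring's x and 11 mm in its y. The top camera saw few of its pixels. Both values are well inside the limits.
- **Missed detections:** after the drag the network did not find the ring in the side view, so I took its position there from the picture by hand.

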